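# Load the engraver's blank lift and crank it up level with the feed deck

## Task

Stack the two flat walnut engraving blanks squarely, one on top of the other, on the tray of the hand-cranked lift, lined up with the tray. With the pile in place and let go, wind the crank clockwise until the top of the pile is flush with the aluminium feed deck behind the tray. Leave the other things on the desk where they are.

Things in the scene. Friction and masses are not known exactly. Their poses are not given: they have to be found in the camera images.
- blank_a: Flat dark walnut block, 120 x 58 x 20 mm, lying flat on the desk. Origin at the centre of its underside, x along its length, z up. The same as blank_b; either may be lower in the pile.
- blank_b: Second walnut block, identical to blank_a: 120 x 58 x 20 mm, origin at the centre of its underside, x along its length, z up.
- tray_top (a point): Centre of the top of the lift tray, an aluminium plate 110 (x) by 46 (y) by 6 mm, narrower than a blank so that fingers pass beside it. x points away from the robot to the feed deck, z up. Its top is 38 mm above the desk at crank angle 0, rises 5.8 mm per radian and stays where left. The base plate under it is 12 mm high, 130 mm wide in y.
- deck_edge (a point): Middle of the near edge of the fixed feed deck's top face, 130 mm above the desk, 70 mm beyond the tray's centre (+x of the tray), so 10 mm past the end of a well placed blank. The deck runs 95 mm further in x and is 110 mm wide; from 52 mm past this edge, a roller and its brackets stand 26 mm above it. Axes as tray_top.
- crank (a joint): Angle of the crank (rad), growing when turned clockwise as seen from its handle side; each radian raises the tray by 5.8 mm. It turns through several turns (-0.3 to 14), starts between 0 and 2.2, and is stiff enough to stay where it is left (about 0.12 N m).
- crank_hub (a point): On the crank's axis at its arm; turns with it: z along the axis, out of the machine, leaning 30 degrees from vertical to the right (-y of the tray), away from the tray; x along the arm to the handle. 105 mm above the desk, 165 mm to the right (-y) of the tray's centre, 15 mm nearer the robot. The arm is 16 mm wide, at -2 to 6 mm in z; the gearbox head under it is 85 mm square.
- crank_grip (a point): Grasp point of the crank's handle, 55 mm from the axis (x) and 40 mm in z from crank_hub; same axes. The handle is a black flat paddle fixed to the arm, parallel to the axis: 28 mm wide in x, 14 mm thick in y, from 6 to 58 mm above crank_hub in z. Pinch it across its 14 mm.
- sanding_block: Bystander: walnut sanding block, 75 x 50 x 34 mm (shorter and thicker than the blanks), origin at the centre of its underside.
- coaster: Bystander: round white ceramic coaster, 96 mm across, 9 mm thick, origin at the centre of its underside.
- eraser: Bystander: orange eraser block, 62 x 26 x 16 mm, origin at the centre of its underside, x along its length.
- pencil: Bystander: black mechanical pencil, 143 mm long, 10 mm thick, origin under its middle, x along its length.
- mug: Bystander: white ceramic mug, 80 mm across, 90 mm high, handle at its +y, origin at the centre of its underside.
- glue_jar: Bystander: white plastic bottle, 56 mm across, 110 mm high, origin at the centre of its underside.
Things that resemble listed ones, but are neither listed nor needed, are in the scene too. What is shaped like the blank_b but green or white is not meant.

How it is judged:
On the way:
1. both blanks stacked squarely on the tray and let go, with the lift still down (x of blank_a in the frame of tray_top between -0.007 and 0.007 m and y of blank_a in the frame of tray_top between -0.007 and 0.007 m and angle between the x axis of each of blank_a, blank_b and the x axis of tray_top, either way round below 0.12 rad and angle between each of blank_a, blank_b's own z axis and vertical below 0.06 rad and x of blank_b in the frame of tray_top between -0.007 and 0.007 m and y of blank_b in the frame of tray_top between -0.007 and 0.007 m and x of blank_a in the frame of blank_b between -0.007 and 0.007 m and y of blank_a in the frame of blank_b between -0.007 and 0.007 m and angle between the x axis of blank_a and the x axis of blank_b, either way round below 0.12 rad and contact force between the fingers and blank_a below 0.2 N and contact force between the fingers and blank_b below 0.2 N and ((z of blank_a in the frame of tray_top between -0.004 and 0.004 m and z of blank_b in the frame of tray_top between 0.016 and 0.024 m) or (z of blank_b in the frame of tray_top between -0.004 and 0.004 m and z of blank_a in the frame of tray_top between 0.016 and 0.024 m)) and value of joint crank below 3.2 rad), for 0.2 s.
At the end, for the whole second after the job is handed in: The two blanks lie flat, one on the other, on the tray, each within 7 mm and 0.12 rad of the tray's centre and direction and of each other, released and at rest, and the top of the pile is within 3 mm of the level of the feed deck, with the crank at rest (x of blank_a in the frame of tray_top between -0.007 and 0.007 m and y of blank_a in the frame of tray_top between -0.007 and 0.007 m and angle between the x axis of each of blank_a, blank_b and the x axis of tray_top, either way round below 0.12 rad and angle between each of blank_a, blank_b's own z axis and vertical below 0.06 rad and x of blank_b in the frame of tray_top between -0.007 and 0.007 m and y of blank_b in the frame of tray_top between -0.007 and 0.007 m and x of blank_a in the frame of blank_b between -0.007 and 0.007 m and y of blank_a in the frame of blank_b between -0.007 and 0.007 m and angle between the x axis of blank_a and the x axis of blank_b, either way round below 0.12 rad and contact force between the fingers and blank_a below 0.2 N and contact force between the fingers and blank_b below 0.2 N and ((z of blank_a in the frame of tray_top between -0.004 and 0.004 m and z of blank_b in the frame of tray_top between 0.016 and 0.024 m) or (z of blank_b in the frame of tray_top between -0.004 and 0.004 m and z of blank_a in the frame of tray_top between 0.016 and 0.024 m)) and ((z of blank_a in the frame of deck_edge between -0.043 and -0.037 m and z of blank_b in the frame of deck_edge between -0.023 and -0.017 m) or (z of blank_b in the frame of deck_edge between -0.043 and -0.037 m and z of blank_a in the frame of deck_edge between -0.023 and -0.017 m)) and linear speed of each of blank_a, blank_b below 0.01 m/s and velocity of joint crank between -0.05 and 0.05 rad/s); the robot touches nothing.
It fails at once if the sanding block or the coaster is pushed more than 30 mm from its place or tipped over (distance of any of sanding_block, coaster from where it was at the start of the episode above 0.03 m or angle between any of sanding_block, coaster's own z axis and vertical above 0.6 rad).
It fails at once if the eraser or the mechanical pencil is pushed more than 30 mm from its place or tipped over (distance of any of eraser, pencil from where it was at the start of the episode above 0.03 m or angle between any of eraser, pencil's own z axis and vertical above 0.6 rad).
It fails at once if the mug or the glue bottle is pushed more than 30 mm from its place or tipped over (distance of any of mug, glue_jar from where it was at the start of the episode above 0.03 m or angle between any of mug, glue_jar's own z axis and vertical above 0.6 rad).
It also fails if it takes over 72 s, if anything falls off the work surface, if the arm or the gripper's body presses on something with over 40 N, if the wrist force passes 120 N, or if a joint passes its speed limit or range.

## Robot

A 7-joint arm with a two-finger parallel gripper is mounted at the origin on the work surface. World frame = base frame: x ahead of the robot, y to its left, z up, the work surface at z = 0. Lengths are in m, angles in rad, forces in N, time in s.
With the tool pointing down it reaches from about 0.375 to 0.925 m from the base axis. Payload 3.1 kg.
Tool frame: the origin (TCP) lies between the finger pads; the fingertips stand 19 mm ahead of it and the grasp point (between the pads) is the TCP; z points along the fingers, y is the direction in which the jaws open and shut (so a half turn about z gives the same grasp; the last joint's range is limited). The gripper opens to 85 mm and grips with 20 to 120 N. Pads are 22 mm wide; open, the fingers measure 114 mm over their backs; the gripper's body (76 mm by 85 mm) begins 54 mm behind the grasp point. The pads swing forward as they close: fully open they stand 13 mm farther back than shut.
Start: joints at [1.204, 0.383, 0.044, 1.598, -0.018, 1.161, -0.05], TCP at [0.173, -0.627, 0.218] pointing down, gripper open.
Joint ranges: [-2.61, 2.61], [-0.41, 2.15], [-1.48, 1.57], [0, 2.5], [-1.57, 4.71], [0.05, 1.97], [-2.85, 2.85]. Speed limits (rad/s): [2.79, 2.79, 3.14, 3.14, 3.14, 3.14, 3.14].

## Interface

Orientations are given as a unit quaternion [x, y, z, w].
In Python, from bench import move_ptp, movel, move_j, move_gripper, pause, inverse_kinematics, read_camera, camera_params, MotionError, sign_off, look_for, tip_of, read_time_s, read_qpos, read_joint_vel, read_effort, read_eef_pos, read_tcp_rot, read_ft_force, read_ft_torque, read_finger_gap gives the robot as it stands. Calls block until the motion is done:
- move_ptp(position, orientation): joint-space move of the TCP to a pose.
- movel(position, orientation=None, speed=0.15): straight line of the TCP; orientation=None keeps the orientation; speed is the mean speed in m/s.
- move_j(angles): joint-space move.
- move_gripper(opening, effort=None): finger opening in m; effort is the grip in N (None keeps the last); returns when the fingers have stopped.
- pause(seconds).
- inverse_kinematics(position, orientation): joint angles nearest the present ones, or None.
- read_camera(name): name is "scene" or "side" or "wrist"; returns the picture (400x640x3 uint8, red, green, blue); there is no depth.
- camera_params(name): a dict with "K" (3x3 intrinsics, pixels), "camera_from_world" (4x4, takes a point from world to camera coordinates). Camera axes: x right, y down, z forward; pixel columns grow to the right and rows downward; lengths in m; the calibration is good to about 2 mm. A picture is of the moment at which its call begins: read the wrist's pose just before it. camera_params takes no time and is no camera call; for the wrist camera it gives the pose at the moment of the call.
A pose or a line that the arm cannot do raises MotionError and nothing moves.
- sign_off(): hands the job in, once; it reports no verdict.
Trained networks look in the newest picture that a camera, given by its name, has taken for a name from the list of things; names that differ only in an ending like _2 or _b are one class to them, and where a whole thing is asked for, a point or a joint stands for the part that bears it (a point fixed in the world has none). Each returns a list of dicts, best first, with "confidence" (0 to 1); they miss things now and then, are a little off and sometimes report something else, mostly with a low value. They report only what shows in the picture. A call takes as long as a camera call. They do not tell look-alikes from the thing itself.
- look_for(camera, name): "at" ([column, row] in pixels, amid what is visible of it).
- tip_of(camera, name): "at" ([column, row] in pixels: a listed point, or the origin of a listed thing).
Readings, each from a call of its own:
- read_time_s(): time.
- read_qpos(): joint angles.
- read_joint_vel(): joint speeds.
- read_effort(): joint torques, N m.
- read_eef_pos(): TCP position.
- read_tcp_rot(): TCP orientation.
- read_ft_force(): force on the tool from outside, world axes, zero at the start.
- read_ft_torque(): the same for the moment, N m.
- read_finger_gap(): finger opening in m.
Only numpy, scipy, OpenCV 4.12 (cv2) and the standard library are available. Lean on these libraries where they do the work, as an engineer would, in place of code of your own. Each camera call takes 0.05 s, during which the arm holds its last target. There are 200 camera calls.

## Working session

There is one attempt and no reset: what is moved stays moved. The work goes in short steps, each a Python script; the robot and the scene stay as the last script left them, time stands still between calls to the robot, and variables do not carry over. Pictures are saved under pics/ and viewed, about 8 in all and at most 12, crops included, and the job is handed in when it is done.

```bash
mkdir -p pics; ls; python3 - <<'E'
from bench import *
import cv2, numpy as np
for c in ["scene","side"]:
    im=read_camera(c); cv2.imwrite(f"pics/{c}0.png",im[:,:,::-1])
    P=camera_params(c); print(c,P["K"].tolist() if hasattr(P["K"],'tolist') else P["K"]); T=np.array(P["camera_from_world"]); print("cam pos",(-T[:3,:3].T@T[:3,3]).round(3), T[2,:3].round(2))
    for n in ["blank_a","sanding_block","tray_top","crank_hub","crank_grip","deck_edge","coaster","eraser","pencil","mug","glue_jar"]:
        print(n,[(np.round(d["at"]).tolist(),round(d["confidence"],2)) for d in tip_of(c,n)][:5])
print(read_time_s())
E
```

```text
pics
scene [[366.9565226643093, 0.0, 312.03689854444434], [0.0, 366.9565226643093, 195.72014811139778], [0.0, 0.0, 1.0]]
cam pos [ 1.035 -0.49   0.848] [-0.54  0.47 -0.7 ]
blank_a [([347.0, 188.0], 0.9), ([396.0, 203.0], 0.85), ([411.0, 253.0], 0.73), ([289.0, 224.0], 0.7), ([322.0, 151.0], 0.69)]
sanding_block [([191.0, 305.0], 0.72), ([289.0, 279.0], 0.38)]
tray_top [([327.0, 246.0], 0.73)]
crank_hub [([397.0, 201.0], 0.75), ([286.0, 267.0], 0.69)]
crank_grip [([291.0, 277.0], 0.85), ([353.0, 240.0], 0.39)]
deck_edge [([353.0, 244.0], 0.86)]
coaster [([283.0, 265.0], 0.72), ([372.0, 163.0], 0.66)]
eraser [([316.0, 202.0], 0.62), ([285.0, 268.0], 0.35)]
pencil [([259.0, 346.0], 0.78), ([446.0, 218.0], 0.39)]
mug [([445.0, 221.0], 0.83)]
glue_jar [([417.0, 179.0], 0.79), ([353.0, 240.0], 0.55)]
side [[514.3102806272124, 0.0, 327.54631690983456], [0.0, 514.3102806272124, 200.87500586674054], [0.0, 0.0, 1.0]]
cam pos [-0.118  0.896  1.253] [ 0.39 -0.57 -0.72]
blank_a [([353.0, 333.0], 0.95), ([254.0, 273.0], 0.89), ([311.0, 287.0], 0.86), ([242.0, 219.0], 0.78), ([355.0, 233.0], 0.56)]
sanding_block [([393.0, 166.0], 0.65), ([291.0, 173.0], 0.49)]
tray_top [([310.0, 200.0], 0.73)]
crank_hub [([338.0, 160.0], 0.6)]
crank_grip [([326.0, 141.0], 0.72), ([200.0, 256.0], 0.55)]
deck_edge [([291.0, 175.0], 0.78)]
coaster [([278.0, 328.0], 0.71)]
eraser [([336.0, 256.0], 0.72)]
pencil [([340.0, 152.0], 0.51)]
mug [([202.0, 260.0], 0.63)]
glue_jar [([222.0, 306.0], 0.64), ([290.0, 173.0], 0.33)]
1.2
```

View pics/scene0.png

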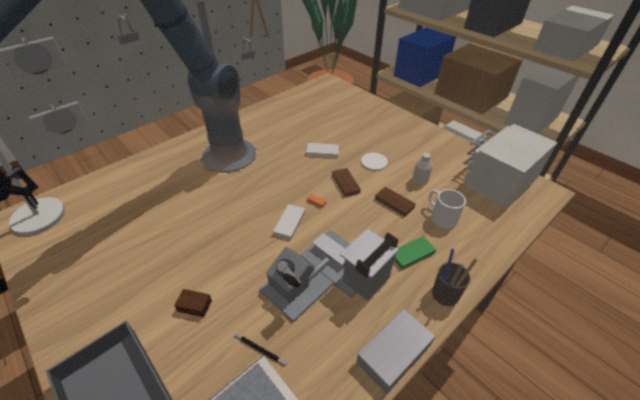

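View pics/side0.png

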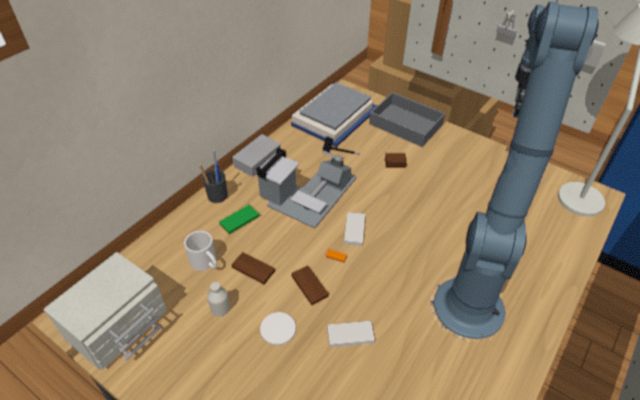

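Scene view: the brown flat blocks at (346,182) and (395,202) are the blanks. The look-alikes are white at (290,222) and (323,150), green at (413,252), and the walnut sanding block at (193,303). The side view agrees: blanks at (310,285) and (253,268), sanding block at (396,160), lift around (312,195), crank paddle near (326,145).

```bash
cat > h.py <<'E'
from bench import *
import cv2, numpy as np
from scipy.spatial.transform import Rotation as R
def cam(c):
    P=camera_params(c); return np.array(P["K"]),np.array(P["camera_from_world"])
def toplane(c,uv,z,P=None):
    K,T=P or cam(c); o=-T[:3,:3].T@T[:3,3]
    uv=np.atleast_2d(uv).astype(float)
    d=np.c_[uv,np.ones(len(uv))]@np.linalg.inv(K).T@T[:3,:3]
    return o+d*((z-o[2])/d[:,2])[:,None]
def proj(c,X,P=None):
    K,T=P or cam(c); X=np.atleast_2d(X); q=(X@T[:3,:3].T+T[:3,3])@K.T; return q[:,:2]/q[:,2:]
def tri(cs,uvs):
    A=[]
    for c,uv in zip(cs,uvs):
        K,T=cam(c) if isinstance(c,str) else c
        M=K@T[:3]; A+= [uv[0]*M[2]-M[0],uv[1]*M[2]-M[1]]
    v=np.linalg.svd(np.array(A))[2][-1]; return v[:3]/v[3]
def down(yaw):  # tool z down; jaws (tool y) along direction yaw
    y=np.array([np.cos(yaw),np.sin(yaw),0]); z=np.array([0,0,-1.]); x=np.cross(y,z)
    return R.from_matrix(np.c_[x,y,z]).as_quat()
def brown(im):
    h=cv2.cvtColor(im,cv2.COLOR_RGB2HSV); 
    return h
E
python3 - <<'E'
from h import *
s,d="scene","side"
for n,a,b in [("tray",(327,246),(310,200)),("deck",(353,244),(291,175)),("hub",(286,267),(338,160)),("grip",(291,277),(326,141)),("blank1",(347,188),(311,287)),("blank2",(396,203),(254,273)),("sand",(191,305),(393,166)),("eraser",(316,202),(336,256)),("coaster",(372,163),(278,328)),("mug",(445,221),(202,260)),("glue",(417,179),(222,306))]:
    X=tri([s,d],[a,b]); e=[np.abs(proj(c,X)[0]-u).max().round(1) for c,u in [(s,a),(d,b)]]; print(n,X.round(3),e)
print("white",toplane(s,[[290,222],[323,150]],0.01).round(3).tolist(),"green",toplane(s,[413,252],.01).round(3))
for c,pts in [(s,[(346,182),(395,202)]),(d,[(310,285),(253,268)])]:
    im=cv2.cvtColor(read_camera(c),cv2.COLOR_RGB2BGR)
    for p in pts:
        m=np.zeros((402,642),np.uint8); g=cv2.cvtColor(im,cv2.COLOR_BGR2GRAY); 
        v=im[p[1],p[0]]; print(c,p,v)
        cv2.floodFill(im.copy(),m,p,0,(14,)*3,(14,)*3,cv2.FLOODFILL_MASK_ONLY|cv2.FLOODFILL_FIXED_RANGE|(255<<8))
        cs=max(cv2.findContours(m[1:-1,1:-1],cv2.RETR_EXTERNAL,cv2.CHAIN_APPROX_NONE)[0],key=cv2.contourArea)[:,0]
        X=toplane(c,cs,0.02)[:,:2].astype(np.float32); (ce,wh,an)=cv2.minAreaRect(X*1000); print(np.round(ce,1),np.round(wh,1),round(an,1))
E
```

```text
tray [ 0.59  -0.04   0.042] [np.float64(2.5), np.float64(1.1)]
deck [ 0.665 -0.033  0.117] [np.float64(0.1), np.float64(0.1)]
hub [ 0.596 -0.197  0.101] [np.float64(1.1), np.float64(0.4)]
grip [ 0.655 -0.217  0.142] [np.float64(2.4), np.float64(0.8)]
blank1 [ 0.411  0.206 -0.013] [np.float64(1.8), np.float64(1.1)]
blank2 [ 0.575  0.269 -0.006] [np.float64(1.4), np.float64(0.8)]
sand [ 0.477 -0.4   -0.006] [np.float64(5.2), np.float64(1.8)]
eraser [0.408 0.076 0.003] [np.float64(0.5), np.float64(0.2)]
coaster [ 0.394  0.369 -0.002] [np.float64(1.5), np.float64(1.0)]
mug [ 0.732  0.325 -0.006] [np.float64(0.5), np.float64(0.3)]
glue [0.562 0.411 0.006] [np.float64(1.5), np.float64(0.9)]
white [[0.423, -0.047, 0.01], [0.224, 0.275, 0.01]] green [[0.744 0.141 0.01 ]]
scene (346, 182) [42 62 89]
[412.5 201.3] [ 60.3 125.2] 67.7
scene (395, 202) [44 60 87]
[583.2 258.9] [119.7  53.2] 5.1
side (310, 285) [33 58 99]
[407.3 216.6] [ 57.7 114.1] 66.8
side (253, 268) [ 35  60 102]
[578.8 266.2] [114.1  53.4] 5.4
```

```bash
python3 - <<'E'
from h import *
K,T=cam("wrist"); o=-T[:3,:3].T@T[:3,3]; Rt=R.from_quat(read_tcp_rot()).as_matrix()
print("cam in tcp",(Rt.T@(o-read_eef_pos())).round(3),"axis",(Rt.T@T[2,:3]).round(2),"imgx",(Rt.T@T[0,:3]).round(2),K[0,0])
print("tool y dir",Rt[:,1].round(2))
for n,p,a in [("b1",(.411,.208),67.5),("b2",(.581,.263),95),("tray",(.593,-.037),96)]:
    for da in (0,180):
        for z in (.3,.03):
            q=inverse_kinematics([*p,z],down(np.deg2rad(a+da))); print(n,da,z,None if q is None else np.round(q,2))
# crank push orientation options
yaw=np.deg2rad(6.5); Rz=R.from_euler('z',yaw)
ax=Rz.apply([0,-.5,.866]); hub=np.array([.596,-.2,.105])
e1=Rz.apply([1,0,0]); e2=np.cross(ax,e1)
for k in range(0,360,30):
    y=np.cos(np.deg2rad(k))*e1+np.sin(np.deg2rad(k))*e2; M=np.c_[np.cross(y,-ax),y,-ax]; qu=R.from_matrix(M).as_quat()
    qs=[inverse_kinematics(hub+.055*(np.cos(t)*e1+np.sin(t)*e2)+.035*ax,qu) for t in np.arange(0,6.3,.8)]
    print(k,sum(q is not None for q in qs),None if qs[0] is None else np.round(qs[0],2))
E
```

```text
cam in tcp [ 0.078 -0.    -0.156] axis [-0.31  0.    0.95] imgx [-0.  1. -0.] 318.60579541080534
tool y dir [ 0.27 -0.96 -0.  ]
b1 0 0.3 [ 0.96 -0.01 -1.47  1.88 -0.01  1.26  0.68]
b1 0 0.03 [ 0.19  0.45 -0.83  2.14  0.49  0.75  0.21]
b1 180 0.3 [ 0.89 -0.01 -1.4   1.88 -0.01  1.26 -2.47]
b1 180 0.03 [-0.99  0.34  0.48  2.2  -0.26  0.66 -2.29]
b2 0 0.3 [ 0.36  0.6  -1.24  1.49  0.57  1.45  0.77]
b2 0 0.03 [ 0.19  0.8  -0.93  1.72  0.74  1.02  0.65]
b2 180 0.3 [ 0.19  0.45 -0.92  1.5   0.36  1.37 -2.24]
b2 180 0.03 [-0.    0.67 -0.64  1.72  0.49  0.91 -2.33]
tray 0 0.3 [ 0.64  0.31 -0.79  1.61  0.23  1.32  1.49]
tray 0 0.03 [ 0.52  0.61 -0.66  1.83  0.49  0.86  1.3 ]
tray 180 0.3 [ 0.44  0.26 -0.54  1.62  0.14  1.3  -1.58]
tray 180 0.03 [ 0.32  0.55 -0.4   1.84  0.29  0.81 -1.7 ]
0 8 [ 0.78  0.79 -0.52  1.33 -0.1   1.35  0.5 ]
30 8 [ 0.8   0.79 -0.54  1.32 -0.09  1.35  1.02]
60 8 [ 0.81  0.8  -0.57  1.32 -0.07  1.35  1.53]
90 8 [ 0.86  0.82 -0.65  1.32 -0.01  1.35  2.01]
120 8 [ 1.12  1.11 -1.26  1.31  0.51  1.46  2.2 ]
150 8 [-0.21  1.21  1.36  1.39 -1.36  1.93 -2.46]
180 8 [ 0.43  0.72  0.05  1.35 -0.47  1.4  -2.4 ]
210 8 [ 0.49  0.72 -0.05  1.34 -0.41  1.39 -1.92]
240 8 [ 0.55  0.73 -0.14  1.34 -0.36  1.38 -1.43]
270 8 [ 0.59  0.73 -0.2   1.34 -0.32  1.37 -0.93]
300 8 [ 0.64  0.74 -0.29  1.33 -0.26  1.36 -0.44]
330 8 [ 0.71  0.76 -0.4   1.33 -0.19  1.36  0.03]
```

```bash
python3 - <<'E'
from h import *
movel([.173,-.627,.32],speed=.3)
q=np.array(read_qpos()); q[0]=-.46; q[2]=0; q[4]=0; q[6]=.9
move_j(q.tolist()); print(np.round(read_eef_pos(),3))
def look(tag,p,a,z,names):
    move_ptp([*p,z],down(np.deg2rad(a))); pause(.2)
    P=cam("wrist"); im=read_camera("wrist"); np.savez(f"{tag}.npz",im=im,K=P[0],T=P[1]); cv2.imwrite(f"pics/{tag}.png",im[:,:,::-1])
    print(tag,np.round(read_qpos(),2),read_time_s())
    for n in names: print(n,[(np.round(d["at"],1).tolist(),round(d["confidence"],2)) for d in tip_of("wrist",n)][:3])
look("w1",(.411,.208),67.5,.2,["blank_a"])
look("w2",(.581,.263),95,.2,["blank_a"])
look("w3",(.593,-.06),96,.30,["tray_top","deck_edge","crank_hub","crank_grip"])
a=[cv2.imread(f"pics/w{i}.png") for i in (1,2,3)]
cv2.imwrite("pics/m1.png",np.vstack([np.hstack([cv2.resize(a[0],(400,250)),cv2.resize(a[1],(400,250))]),cv2.resize(a[2][:,:],(800,500))[:350]]))
E
```

```text
[0.601 0.25  0.322]
w1 [-0.53  0.04 -0.03  2.05  0.    1.04  0.62] 6.3667
blank_a [([130.5, 258.3], 0.94), ([317.8, 169.0], 0.81), ([404.0, 277.1], 0.56)]
w2 [-0.5   0.37  0.01  1.65 -0.    1.12  1.17] 7.4083
blank_a [([316.8, 176.4], 0.56)]
w3 [-0.1   0.22  0.15  1.64 -0.03  1.28  1.74] 8.9833
tray_top [([332.6, 168.9], 0.62)]
deck_edge [([338.3, 247.3], 0.87)]
crank_hub [([550.0, 266.3], 0.63), ([189.6, 165.1], 0.62), ([336.4, 168.5], 0.49)]
crank_grip [([160.5, 223.2], 0.94)]
```

View pics/m1.png

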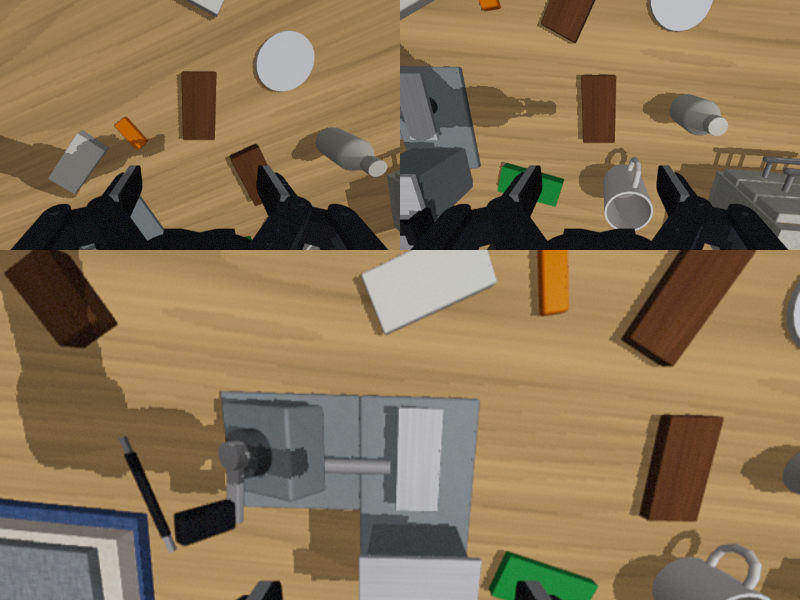

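```bash
cat >> h.py <<'E'
def seg(im,p,tol=14):
    im=cv2.GaussianBlur(im,(5,5),0)
    m=np.zeros((402,642),np.uint8); cv2.floodFill(im.copy(),m,p,0,(tol,)*3,(tol,)*3,cv2.FLOODFILL_MASK_ONLY|cv2.FLOODFILL_FIXED_RANGE|(255<<8))
    m=cv2.morphologyEx(m[1:-1,1:-1],cv2.MORPH_CLOSE,np.ones((9,9)))
    m=cv2.morphologyEx(m,cv2.MORPH_OPEN,np.ones((5,5)))
    return max(cv2.findContours(m,cv2.RETR_EXTERNAL,cv2.CHAIN_APPROX_NONE)[0],key=cv2.contourArea)[:,0]
def rect(c,uv,z):
    ce,wh,an=cv2.minAreaRect((toplane(None,uv,z,c)[:,:2]*1000).astype(np.float32))
    if wh[0]<wh[1]: wh=wh[::-1]; an+=90
    return np.round(ce,1),np.round(wh,1),round((an+90)%180-90,1)   # an = long-axis direction
E
python3 - <<'E'
from h import *
def ld(t): d=np.load(t+".npz"); return d["im"],(d["K"],d["T"])
for t,p in [("w1",(317,168)),("w2",(317,173))]:
    im,P=ld(t)
    for tol in (14,22,30): print(t,rect(P,seg(im,p,tol),.02))
im,P=ld("w3")
c=seg(im,(336,165),30)
for z in (.038,.044,.05): print("tray",z,rect(P,c,z))
print("tray px",cv2.minAreaRect(c.astype(np.float32)))
c=seg(im,(336,270),30); print("deck px",cv2.boundingRect(c)); 
g=cv2.cvtColor(im,cv2.COLOR_RGB2GRAY)
cor=cv2.goodFeaturesToTrack(g,200,.02,5)
cor=cv2.cornerSubPix(g,cor,(3,3),(-1,-1),(3,30,.01))[:,0]
for q in [(288,247),(384,247),(177,114),(288,114),(382,119),(374,247)]: print(q,cor[np.argsort(np.linalg.norm(cor-q,axis=1))[:2]].round(1).tolist())
D=toplane(None,[[288,246.5],[384,246.5]],.13,P); print("deck",D.round(4),np.linalg.norm(D[1]-D[0]), np.rad2deg(np.arctan2(*(D[0]-D[1])[:2]))) 
cv2.imwrite("pics/c1.png",cv2.resize(im[90:290,120:420,::-1],(800,533),interpolation=cv2.INTER_CUBIC))
E
```

```text
w1 (array([404.6, 210.3]), array([116.9,  56.9]), -22.6)
w1 (array([404.6, 210.2]), array([117.3,  57.7]), -23.1)
w1 (array([404.8, 210. ]), array([119.1,  58.9]), -23.0)
w2 (array([576.3, 260.5]), array([117.7,  56.9]), 5.0)
w2 (array([576.3, 260.5]), array([117.7,  58. ]), 5.0)
w2 (array([575.8, 260.3]), array([118.7,  58.9]), 5.0)
tray 0.038 (array([595.3, -36.1]), array([109.9,  45.2]), 4.5)
tray 0.044 (array([594.1, -36.5]), array([108.3,  44.6]), 4.5)
tray 0.05 (array([592.9, -36.9]), array([106.7,  43.9]), 4.5)
tray px ((335.44573974609375, 167.3984375), (35.0713996887207, 81.70951080322266), 1.6365771293640137)
deck px (288, 247, 97, 48)
(288, 247) [[287.3999938964844, 245.5], [287.29998779296875, 263.70001220703125]]
(384, 247) [[384.20001220703125, 247.6999969482422], [372.0, 245.0]]
(177, 114) [[175.0, 112.30000305175781], [174.89999389648438, 117.80000305175781]]
(288, 114) [[287.5, 116.30000305175781], [306.70001220703125, 124.4000015258789]]
(382, 119) [[354.3999938964844, 127.4000015258789], [352.1000061035156, 160.39999389648438]]
(374, 247) [[372.0, 245.0], [384.20001220703125, 247.6999969482422]]
deck [[ 0.6704 -0.0842  0.13  ]
 [ 0.6588  0.0229  0.13  ]] 0.1076871217699895 173.80291850830977
```

View pics/c1.png

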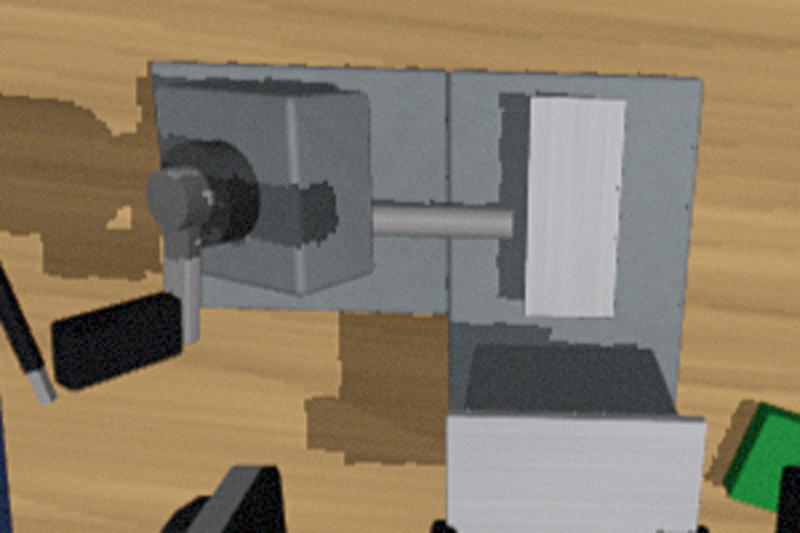

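The close views match the descriptions: both chosen walnut blocks measure about 119 x 59 mm, at (317,168) in w1 and (317,173) in w2. The tray is the brushed plate at (335,167) in w3, and its centre agrees with deck edge minus 70 mm to within 1 mm. The crank paddle is at about (160,223).

```bash
cat >> h.py <<'E'
TRAY=np.array([.5945,-.0363]); YAW=4.6
def pick(p,a,z=.024):
    o=down(np.deg2rad(a)); move_gripper(.08)
    move_ptp([*p,.2],o); movel([*p,.07],o,speed=.25); movel([*p,z],o,speed=.08)
    move_gripper(.0,effort=40); g=read_finger_gap(); f=read_ft_force()
    print("gap",round(g,4),"tcp",np.round(read_eef_pos(),4),"f",np.round(f,2),round(read_time_s(),2))
    if not .05<g<.064: raise SystemExit("bad grasp")
    movel([*p,.2],o,speed=.25)
def place(zs,zmin,p=TRAY):
    o=down(np.deg2rad(YAW+90))
    move_ptp([*p,.2],o); movel([*p,zs],o,speed=.2); pause(.3)
    f0=read_ft_force()[2]; z=zs
    while z>zmin:
        z-=.001; movel([*p,z],o,speed=.03); f=read_ft_force()[2]
        if f-f0>2.5: break
    print("contact z",round(z,4),read_eef_pos()[2],"df",round(f-f0,2))
    move_gripper(.075); movel([*p,z+.05],o,speed=.1); movel([*p,.25],o,speed=.25); print(round(read_time_s(),2))
E
python3 - <<'E'
from h import *
pick((.4047,.2102),67.2)
place(.078,.060)
pause(.1); P=cam("wrist"); im=read_camera("wrist"); np.savez("w4.npz",im=im,K=P[0],T=P[1]); cv2.imwrite("pics/w4.png",im[:,:,::-1])
E
```

```text
gap -0.0003 tcp [0.4047 0.2102 0.024 ] f [-0.55 -0.12 -0.22] 12.84bad grasp
```

```bash
python3 - <<'E'
from h import *
movel([.4047,.2102,.2],speed=.25); pause(.1)
P=cam("wrist"); im=read_camera("wrist"); np.savez("w4.npz",im=im,K=P[0],T=P[1])
s=read_camera("scene"); d=read_camera("side")
cv2.imwrite("pics/w4.png",np.hstack([cv2.resize(im,(480,300)),d[180:380,180:500]] if 0 else [cv2.resize(im,(480,300)),cv2.resize(d[200:380,200:392],(320,300))])[:,:,::-1])
print(read_finger_gap())
E
```

```text
0.0002897572582433509
```

View pics/w4.png

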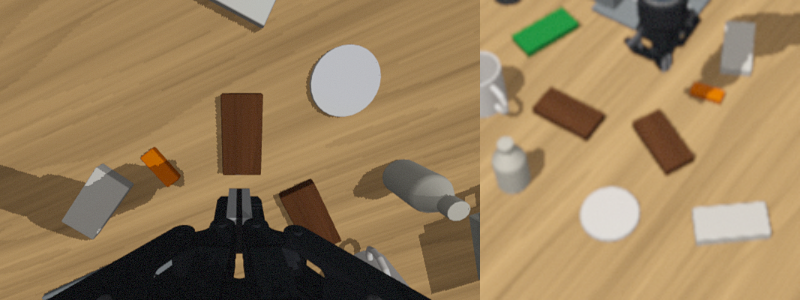

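```bash
python3 - <<'E'
from h import *
d=np.load("w4.npz"); P=(d["K"],d["T"]); im=d["im"]
print(rect(P,seg(im,(320,175),30),.02))
for c,p in [("scene",(346,182)),("side",(310,285))]:
    im=read_camera(c)
    for dd in (0,):
        print(c,rect(cam(c),seg(im,p,25),.02), np.abs(im.astype(int)-cv2.imread(f"pics/{c}0.png")[:,:,::-1]).sum(2)[p[1]-10:p[1]+10,p[0]-10:p[0]+10].mean())
print(read_time_s())
X=np.array(read_eef_pos()); M=R.from_quat(read_tcp_rot()).as_matrix(); print(X, [proj(None,X+M@[0,0,l],P).round(0).tolist() for l in (0,.019)])
E
```

```text
(array([404.2, 210.1]), array([118.9,  58.9]), -22.7)
scene (array([413.4, 199.8]), array([133.3,  66.2]), -22.9) 9.24
side (array([403.9, 217.9]), array([121.,  58.]), -23.2) 15.5425
14.0417
[0.40414212 0.20987573 0.19898022] [[[322.0, 258.0]], [[322.0, 243.0]]]
```

```bash
python3 - <<'E'
from h import *
d=np.load("w4.npz"); P=(d["K"],d["T"]); a=cv2.resize(d["im"][200:340,220:420],(560,392),interpolation=cv2.INTER_CUBIC)
b=cv2.resize(np.load("w1.npz")["im"][230:370,180:460],(560,280),interpolation=cv2.INTER_CUBIC)[:205]
cv2.imwrite("pics/f.png",np.vstack([a,b])[:,:,::-1])
K,T=cam("wrist"); print("check",(-T[:3,:3].T@T[:3,3]).round(4),read_eef_pos(), read_qpos())
E
```

```text
check [0.3305 0.2404 0.3555] [0.40414212 0.20987573 0.19898022] [-0.49500047  0.03805289 -0.07605428  2.06260447  0.00327229  1.0431673
  0.60028905]
```

View pics/f.png

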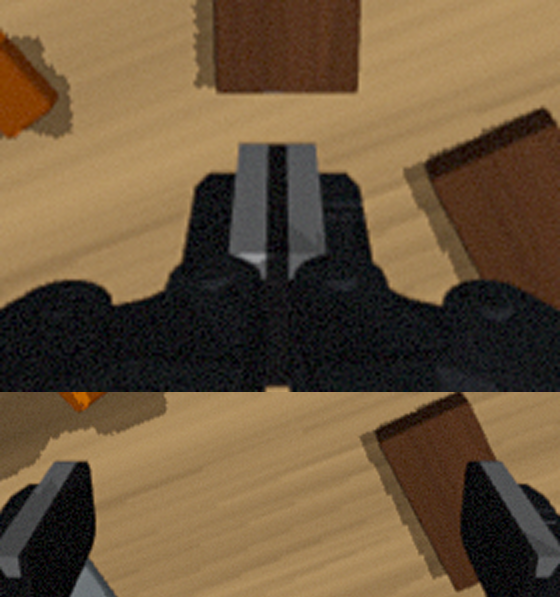

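```bash
python3 - <<'E'
from h import *
o=down(np.deg2rad(67.2)); p=(.4047,.2102)
movel([*p,.03],o,speed=.25); pause(.15); f0=read_ft_force(); z=.03
P=cam("side"); im=read_camera("side"); u=proj("side",read_eef_pos())[0]; 
v=u.astype(int); cv2.imwrite("pics/s1.png",cv2.resize(cv2.circle(im.copy(),tuple(int(k) for k in v),1,(255,0,0),-1)[v[1]-70:v[1]+70,v[0]-90:v[0]+90,::-1],(720,560),interpolation=cv2.INTER_CUBIC))
while z>-.012:
    z-=.002; movel([*p,z],o,speed=.06); f=np.array(read_ft_force())-f0
    if abs(f[2])>2: break
print("touch",z,read_eef_pos(),f.round(2),read_ft_torque(),read_time_s())
movel([*p,.05],o,speed=.25)
E
```

```text
touch 0.005999999999999986 [0.4049201  0.21034012 0.00715843] [-3.92 -1.71 10.43] [-0.33776153  0.62818231 -0.00960719] 18.075
```

View pics/s1.png

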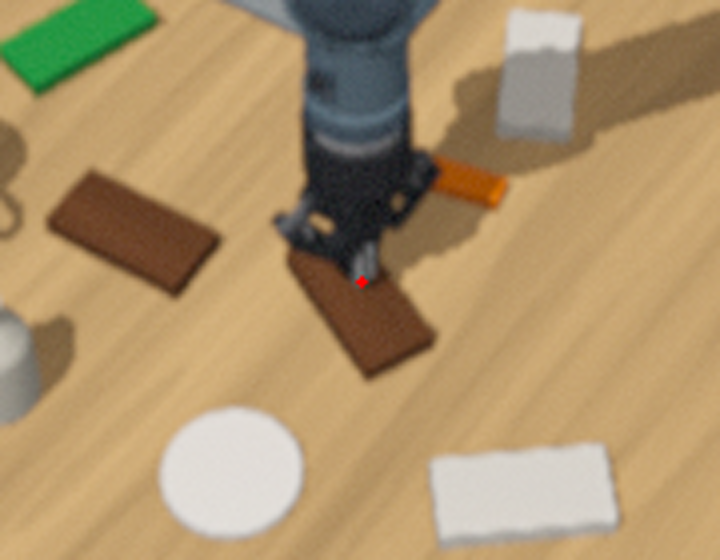

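The touch test showed the shut fingertips stand about 13 mm behind the reported TCP, where the description has them 19 mm ahead. The open-finger picture agrees, with tips about 25 mm behind. The blank is still in place, so I'll correct the heights and re-measure just before gripping.

```bash
cat >> h.py <<'E'
def refine(p,a,z=.02,tol=30,h=.2):
    move_ptp([*p,h],down(np.deg2rad(a))); pause(.15); P=cam("wrist"); im=read_camera("wrist")
    u=proj(None,[*p,z],P)[0]; r=rect(P,seg(im,tuple(int(k) for k in u),tol),z); print("refine",r); return r,im,P
E
cat > go1.py <<'E'
from h import *
move_gripper(.07)
(ce,wh,an),_,_=refine((.4047,.2102),67.2)
assert abs(wh[0]-119)<4 and abs(wh[1]-58)<3
pick(ce/1000,an+90,-.012)
place(.048,.022)
pause(.1); P=cam("wrist"); im=read_camera("wrist"); np.savez("w5.npz",im=im,K=P[0],T=P[1]); cv2.imwrite("pics/w5.png",im[:,:,::-1])
for z in (.058,.062,.066): print(z,rect(P,seg(im,tuple(int(k) for k in proj(None,[*TRAY,z],P)[0]),30),z))
E
sed -i 's/move_gripper(.08)/move_gripper(.07)/' h.py
python3 go1.py
```

```text
refine (array([404.6, 210.1]), array([119.4,  59.2]), -23.2)
gap 0.0573 tcp [ 0.4054  0.2106 -0.0111] f [-0.21 -0.39  4.08] 22.48
contact z 0.027 0.027719419981062837 df 4.86
32.93
0.058 (array([593.9, -37.4]), array([120.3,  57.1]), 4.9)
0.062 (array([593. , -37.5]), array([118.9,  56.5]), 4.9)
0.066 (array([592. , -37.6]), array([117.6,  55.8]), 4.9)
```

```bash
cat > go2.py <<'E'
from h import *
t=TRAY+[.0005,.0010]
(ce,wh,an),_,_=refine((.576,.2605),95)
assert abs(wh[0]-119)<4 and abs(wh[1]-58)<3
pick(ce/1000,an+90,-.010)
o=down(np.deg2rad(YAW+90)); f0=read_ft_force()[2]
move_ptp([*t,.15],o); movel([*t,.055],o,speed=.25); movel([*t,.049],o,speed=.05)
print("f",read_ft_force()[2]-f0,read_eef_pos())
move_gripper(.075); movel([*t,.30],o,speed=.3)
print(read_time_s())
P=cam("wrist"); im=read_camera("wrist"); np.savez("w6.npz",im=im,K=P[0],T=P[1]); cv2.imwrite("pics/w6.png",im[:,:,::-1])
print(rect(P,seg(im,tuple(int(k) for k in proj(None,[*t,.079],P)[0]),30),.079))
for n in ("crank_grip","crank_hub"): print(n,[(np.round(d["at"],1).tolist(),round(d["confidence"],2)) for d in tip_of("wrist",n)][:3])
for c in ("scene","side"):
    read_camera(c)
    for n in ("crank_grip","crank_hub"): print(c,n,[(np.round(d["at"],1).tolist(),round(d["confidence"],2)) for d in tip_of(c,n)][:3])
print(read_time_s(),np.round(read_qpos(),2))
E
python3 go2.py
```

```text
refine (array([576. , 257.6]), array([119.4,  64.2]), 5.2)Traceback (most recent call last):
  File "go2.py", line 4, in <module>
    assert abs(wh[0]-119)<4 and abs(wh[1]-58)<3
           ^^^^^^^^^^^^^^^^^^^^^^^^^^^^^^^^^^^^
AssertionError
```

```bash
sed -i 's/refine((.576,.2605),95)/refine((.576,.2605),95,tol=18)/; s/^assert.*/if abs(wh[1]-58)>3: ce,an=np.array([576.1,260.4]),5.0/' go2.py; python3 go2.py
```

```text
refine (array([575.7, 260.5]), array([118.3,  57.2]), 5.1)
gap 0.0571 tcp [ 0.5768  0.261  -0.0088] f [-1.07  0.65  2.78] 37.44
f 1.8713098558650723 [ 0.59555565 -0.03522779  0.0498895 ]
41.6917
(array([595.3, -36.5]), array([123.6,  57.4]), 5.1)
crank_grip [([138.8, 223.8], 0.89)]
crank_hub [([169.1, 170.3], 0.8)]
scene crank_grip [([290.4, 279.5], 0.71), ([351.3, 240.3], 0.34)]
scene crank_hub [([285.5, 268.1], 0.73), ([355.6, 240.0], 0.21)]
side crank_grip [([325.6, 140.7], 0.46)]
side crank_hub [([336.5, 158.3], 0.62)]
42.1417 [-0.15  0.22  0.17  1.64 -0.04  1.28  1.67]
```

View pics/w6.png

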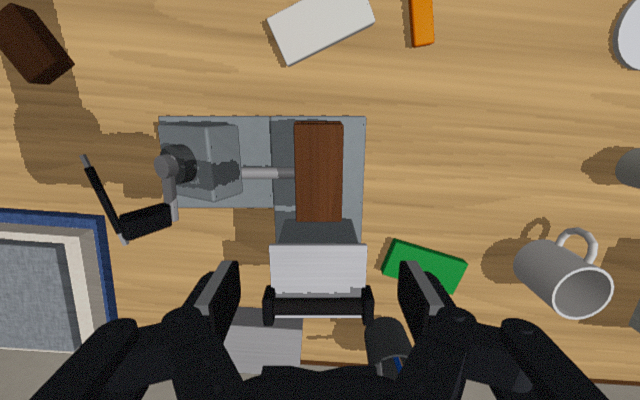

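The pile sits squarely at (318,171) with its measured centre 1 mm off the tray centre. The crank paddle is at (145,221) and its hub at (167,167). I'll wind by pushing the paddle with shut fingers held along the crank axis, following its circle.

```bash
cat > crank.py <<'E'
from h import *
Rz=R.from_euler('z',np.deg2rad(4.7)); ax=Rz.apply([0,-.5,3**.5/2]); e1=Rz.apply([1,0,0]); e2=np.cross(ax,e1)
T0=np.array([.595,-.0365,0]); HUB=T0+Rz.apply([-.015,-.165,.105])
k=np.deg2rad(75); ty=np.cos(k)*e1+np.sin(k)*e2; tx=np.cross(ty,-ax); O=R.from_matrix(np.c_[tx,ty,-ax]).as_quat()
def pos(th,h,r=.06): return HUB+r*(np.cos(th)*e1+np.sin(th)*e2)+h*ax+.005*tx   # pads sit ~5 mm to tool -x
def tip(th,h): return pos(th,h-.013)     # shut tips are 13 mm behind the TCP
def phi(X): d=X-HUB; return np.arctan2(d@e2,d@e1),np.hypot(d@e1,d@e2),d@ax
E
cat > go3.py <<'E'
from crank import *
d=np.load("w6.npz"); W=(d["K"],d["T"])
G=tri([W,"scene","side"],[(138.8,223.8),(290.4,279.5),(325.6,140.7)]); H=tri([W,"scene","side"],[(169.1,170.3),(285.5,268.1),(336.5,158.3)])
print("grip",G.round(3),"hub meas",H.round(3),"hub spec",HUB.round(3),"phi,r,h",np.round(phi(G),3))
f0=phi(G)[0]
for f in np.arange(-.6,.7,.2): print(round(f,1),proj(None,HUB+.055*(np.cos(f)*e1+np.sin(f)*e2)+.04*ax,W)[0].round(0),end=' ')
print(); print([inverse_kinematics(tip(t,.018),O) is not None for t in np.arange(0,6.3,.5)], np.round(inverse_kinematics(tip(f0+.85,.12),O),2))
E
python3 go3.py
```

```text
grip [ 0.657 -0.221  0.139] hub meas [ 0.601 -0.2    0.105] hub spec [ 0.594 -0.202  0.105] phi,r,h [-0.053  0.062  0.041]
-0.6 [124. 210.] -0.4 [130. 216.] -0.2 [136. 221.] 0.0 [143. 223.] 0.2 [149. 224.] 0.4 [155. 223.] 0.6 [160. 220.] 
[True, True, True, True, True, True, True, True, True, True, True, True, True] [ 0.28  0.62  0.31  1.37 -0.59  1.54  2.08]
```

```bash
sed -i 's/k=np.deg2rad(75)/k=np.deg2rad(50)/' crank.py; cat > go4.py <<'E'
from crank import *
p0=-.05; th=p0+.85; end=p0-8.83+.37+.12
move_gripper(0.0); move_ptp(tip(th,.12),O); movel(tip(th,.018),O,speed=.2); pause(.1)
f0=np.array(read_ft_force()); print(read_time_s(),np.round(read_qpos(),2)); n=0
try:
    while th>end+1e-6:
        th=max(th-.5,end); movel(tip(th,.018),O,speed=.15); f=np.array(read_ft_force())-f0; n+=1
        print(round(th,2),np.round(np.linalg.norm(f),1),end='; ')
        if np.linalg.norm(f)>30: print("FORCE",f); break
        if n==4:
            cv2.imwrite("pics/s2.png",read_camera("scene")[:,:,::-1])
except MotionError as e: print("ERR",e)
print(read_time_s(),np.round(read_qpos(),2))
a=read_camera("scene"); b=read_camera("side"); cv2.imwrite("pics/sc3.png",a[:,:,::-1]); cv2.imwrite("pics/sd3.png",b[:,:,::-1])
c=cv2.imread("pics/s2.png")
cv2.imwrite("pics/m3.png",np.hstack([cv2.resize(x[r:r+h,q:q+w],(400,400)) for x,r,h,q,w in [(a[:,:,::-1],180,130,240,130+40-40),(b[:,:,::-1],110,130,240,130)]]))
E
python3 go4.py
```

```text
44.4583 [ 0.19  0.66  0.33  1.51 -0.65  1.37  1.69]
0.3 0.7; -0.2 1.0; -0.7 2.9; -1.2 4.9; -1.7 6.7; -2.2 8.4; -2.7 5.7; -3.2 6.1; -3.7 4.5; -4.2 1.4; -4.7 0.3; -5.2 0.8; -5.7 0.7; -6.2 0.6; -6.7 0.9; -7.2 2.3; -7.7 6.0; -8.2 6.7; -8.39 6.1; 51.0583 [ 0.32  0.7   0.35  1.56 -0.63  1.35  1.87]
```

View pics/m3.png

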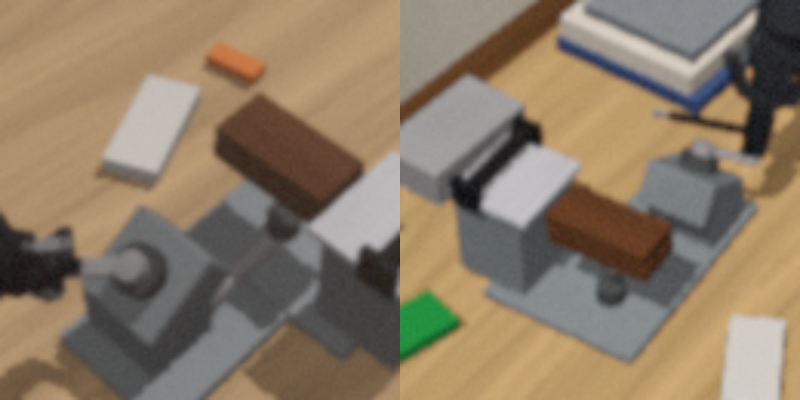

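```bash
python3 - <<'E'
from crank import *
X=tri(["scene","side"],[(310.5,223.2),(327.7,184.7)]); print("corner tri",X.round(4),"expected xy",(T0+Rz.apply([-.06,-.029,0])).round(4))
for c in ("scene","side"):
    im=cv2.imread(f"pics/{'sc3' if c=='scene' else 'sd3'}.png"); big=cv2.resize(im[150:290,240:370] if c=="scene" else im[130:230,260:360],(400,430 if c=="scene" else 400),interpolation=cv2.INTER_CUBIC)
    o=np.array([240,150] if c=="scene" else [260,130]); s=400/130 if c=="scene" else 4
    for z,col in ((.12,(0,0,255)),(.13,(0,255,0))):
        q=T0+Rz.apply([[a,b,z] for a,b in ((-.06,-.029),(.06,-.029),(.06,.029),(-.06,.029))]); cv2.polylines(big,[np.round(((proj(c,q)-o+.5)*s)*8).astype(np.int32)],True,col,1,cv2.LINE_AA,3)
    q=T0+Rz.apply([[.07,-.055,.13],[.07,.055,.13]]); cv2.polylines(big,[np.round(((proj(c,q)-o+.5)*s)*8).astype(np.int32)],False,(255,255,0),1,cv2.LINE_AA,3)
    cv2.imwrite(f"pics/o_{c}.png",big)
a,b=cv2.imread("pics/o_scene.png"),cv2.imread("pics/o_side.png"); cv2.imwrite("pics/o.png",np.hstack([a,np.vstack([b,np.zeros((30,400,3),np.uint8)])]))
E
```

```text
corner tri [ 0.543  -0.0659  0.1184] expected xy [ 0.5376 -0.0703  0.    ]
```

View pics/o.png

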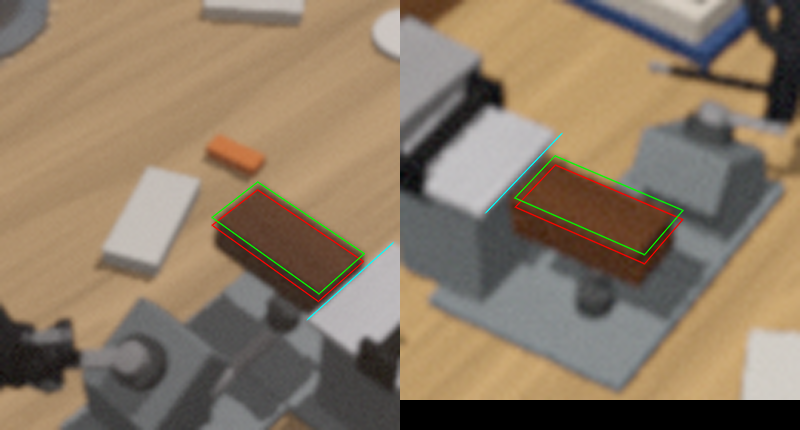

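```bash
python3 - <<'E'
from crank import *
for c,a,b in (("scene",(283.9,267.1),(267.6,266.1)),("side",(338.5,158.7),(356.3,161.3))):
    d=np.subtract(b,a); m=np.arctan2(d[1],d[0]); h=proj(c,HUB+.004*ax)[0]
    F=np.arange(-3.4,-1.6,.01); A=[np.arctan2(*(proj(c,HUB+.055*(np.cos(f)*e1+np.sin(f)*e2)+.004*ax)[0]-h)[::-1]) for f in F]
    e=np.abs(np.angle(np.exp(1j*(np.array(A)-m)))); print(c,"hub proj",h.round(1),"phi",F[e.argmin()].round(2),e.min().round(3))
print("expected phi now", round(-8.39-.37+2*np.pi,2),"target",round(-.05-8.83+2*np.pi,2), "finger pos angle",np.round(phi(np.array(read_eef_pos())),3))
E
```

```text
scene hub proj [281.9 266.2] phi -2.58 0.004
side hub proj [339.3 157.5] phi -2.22 0.0
expected phi now -2.48 target -2.6 finger pos angle [-2.181  0.059  0.006]
```

```bash
cat > go5.py <<'E'
from crank import *
th=-8.39-.14
movel(tip(th,.018),O,speed=.06); pause(.1); print("f",np.round(read_ft_force(),1),np.round(phi(np.array(read_eef_pos()))[0],3))
movel(tip(th+.15,.018),O,speed=.1); movel(tip(th+.15,.14),O,speed=.25); print(read_time_s())
a=read_camera("scene"); b=read_camera("side"); cv2.imwrite("pics/sc4.png",a[:,:,::-1]); cv2.imwrite("pics/sd4.png",b[:,:,::-1])
for c in ("scene","side"):
    read_camera(c); print(c,[(np.round(d["at"],1).tolist(),round(d["confidence"],2)) for d in tip_of(c,"crank_grip")][:2])
o=down(np.deg2rad(94.6)); 
for i,(x,y,z) in enumerate([(.595,-.06,.34),(.535,-.06,.30)]):
    move_ptp([x,y,z],o); pause(.15); P=cam("wrist"); im=read_camera("wrist"); np.savez(f"v{i}.npz",im=im,K=P[0],T=P[1]); cv2.imwrite(f"pics/v{i}.png",im[:,:,::-1])
    c=seg(im,tuple(int(k) for k in proj(None,[.595,-.0365,.13],P)[0]),18)
    for zz in (.124,.127,.13,.133): print(i,zz,rect(P,c,zz))
    print([(np.round(d["at"],1).tolist(),round(d["confidence"],2)) for d in tip_of("wrist","deck_edge")][:1],[(np.round(d["at"],1).tolist(),round(d["confidence"],2)) for d in tip_of("wrist","crank_grip")][:1],read_time_s())
a=cv2.imread("pics/v0.png"); b=cv2.imread("pics/v1.png"); cv2.imwrite("pics/v.png",np.hstack([cv2.resize(a[60:360,100:450],(400,343)),cv2.resize(b[60:360,100:450],(400,343))]))
E
python3 go5.py
```

```text
f [ 2.3 -2.8  6.3] -2.308
52.4417
scene [([252.1, 261.9], 0.58)]
side [([351.5, 147.9], 0.6)]
0 0.124 (array([596.2, -35.3]), array([124. ,  57.3]), 5.3)
0 0.127 (array([595.5, -35.6]), array([123. ,  56.8]), 5.3)
0 0.13 (array([594.9, -35.9]), array([121.9,  56.4]), 5.3)
0 0.133 (array([594.2, -36.1]), array([120.9,  55.9]), 5.3)
[([344.8, 231.4], 0.83)] [([153.8, 122.4], 0.62)] 54.2167
1 0.124 (array([598.6, -35.3]), array([121.3,  57.8]), 5.6)
1 0.127 (array([597.3, -35.6]), array([120.2,  57.3]), 5.6)
1 0.13 (array([596.1, -35.9]), array([119.1,  56.7]), 5.6)
1 0.133 (array([594.8, -36.2]), array([118. ,  56.2]), 5.6)
[] [([135.6, 182.7], 0.6)] 54.9083
```

View pics/v.png

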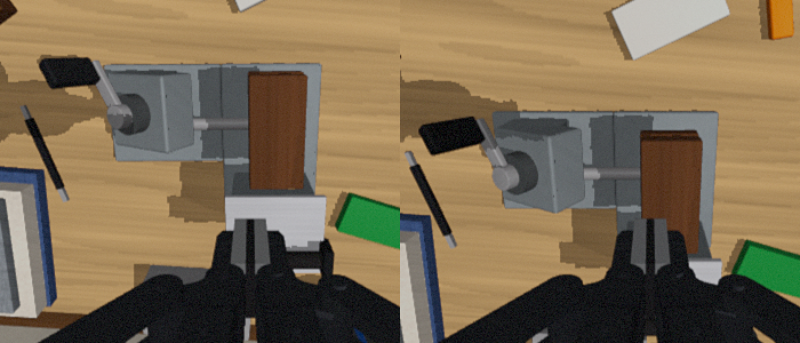

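```bash
python3 - <<'E'
from crank import *
V=[(lambda d:(d["K"],d["T"]))(np.load(f"v{i}.npz")) for i in (0,1)]
G=tri(["scene","side"]+V,[(252.1,261.9),(351.5,147.9),(153.8,122.4),(135.6,182.7)]); p=phi(G); print("grip",G.round(3),np.round(p,3),"height est",38.8+5.8*(-.05-(p[0]-2*np.pi)))
for F in (-2.2,-2.4,-2.6,-2.8,-3.0):
    X=HUB+.055*(np.cos(F)*e1+np.sin(F)*e2)+.04*ax; print(F,[proj(c,X)[0].round(0).tolist() for c in ["scene","side"]]+[proj(None,X,v)[0].round(0).tolist() for v in V])
# widths of pile top in v0 and w5-like reference (first blank at known z), by column gradient
def width(im,P,z,xs=(-.04,-.02,0,.02)):
    g=cv2.GaussianBlur(cv2.cvtColor(im,cv2.COLOR_RGB2GRAY),(3,3),0).astype(np.float32); out=[]
    for x in xs:
        e=[]
        for s in (-1,1):
            t=np.linspace(.018,.042,200); uv=proj(None,T0+Rz.apply(np.c_[np.full(200,x),s*t,np.full(200,z)]),P).astype(np.float32)
            v=cv2.remap(g,uv[:,0][None],uv[:,1][None],cv2.INTER_LINEAR)[0]; e.append(t[np.abs(np.gradient(cv2.GaussianBlur(v[None],(21,1),0)[0])).argmax()])
        out.append(sum(e)*1000)
    return np.round(out,1)
d=np.load("w6.npz"); print("ref w6 z=.079",width(d["im"],(d["K"],d["T"]),.079))
for i in (0,1):
    im=np.load(f"v{i}.npz")["im"]
    for z in (.122,.126,.13,.134): print(i,z,width(im,V[i],z))
E
```

```text
grip [ 0.561 -0.25   0.135] [-2.571  0.043  0.048] height est 89.86260478609915
-2.2 [[255.0, 271.0], [356.0, 150.0], [150.0, 136.0], [134.0, 190.0]]
-2.4 [[254.0, 266.0], [357.0, 151.0], [152.0, 129.0], [136.0, 183.0]]
-2.6 [[255.0, 262.0], [358.0, 152.0], [156.0, 123.0], [140.0, 179.0]]
-2.8 [[256.0, 257.0], [358.0, 152.0], [161.0, 119.0], [145.0, 175.0]]
-3.0 [[258.0, 253.0], [358.0, 153.0], [167.0, 116.0], [151.0, 174.0]]
ref w6 z=.079 [58.9 58.1 58.3 58.4]
0 0.122 [60.4 59.9 59.9 60.5]
0 0.126 [59.6 59.3 59.3 59.8]
0 0.13 [58.9 58.7 58.7 59. ]
0 0.134 [58.2 58.1 58.1 58.2]
1 0.122 [59.6 60.2 59.6 59.2]
1 0.126 [58.9 59.6 58.8 58.4]
1 0.13 [58.2 58.8 58.3 57.9]
1 0.134 [57.6 58.2 57.8 51.7]
```

Crank phase and pile width put the pile top at 130 to 132 mm, flush with the deck. The pile is still square and the gripper is clear, so I'm handing in.

```bash
python3 -c "
from bench import *
print(read_joint_vel(),read_time_s()); print(sign_off())"
```

```text
[-0.00012779  0.0005121   0.00119071  0.00836372  0.00131285  0.00207073
  0.00016197] 54.9083
the job is handed in; nothing more can be done
None
```

The job is handed in at 54.9 s. Both walnut blanks are stacked on the tray and released, and I wound the crank clockwise about 8.8 rad by pushing its paddle with shut fingers.

**Last checks**
- **Position:** the pile's centre measured within about 2 mm of the tray's centre and within 1° of its direction.
- **Height:** the crank's angle gives a pile top of about 129.9 mm, and its apparent width in two wrist views gives 130–132 mm, against the deck at 130 mm.
- **Clearance:** the gripper was well clear of everything at hand-in.

**What failed or disagreed**
- **First grasp:** it closed on air because the shut fingertips stand about 13 mm behind the reported TCP, where the description puts them 19 mm ahead. I found this with a light touch on the blank (about 10 N) and corrected the heights; the blank did not move.
- **One blank measurement:** one re-measurement of the second blank before I picked it up came out too wide (64 mm), so I repeated it with a tighter setting and got 57 mm.
- **Pile height:** a rough corner triangulation before the last nudge gave only 118 mm. Its horizontal position was also about 7 mm off, so I trusted the crank angle and width instead.
- **Finger force:** it fell below 1 N for part of the winding, which looked like lost contact. The final crank angle and pile height showed no slip.
- **Bystanders:** I did not measure them again at the end, but none looked disturbed in the pictures I viewed.

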